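# Set the strap-end cutting guide one hole over

## Task

Set the cutting guide for the next batch: hook a fingertip through the slanting pull ring of its spring index pin, lift the pin out of its hole, swing the guide arm so that its ring end moves one hole over towards the side where the stack of dark hardboard patterns lies, and let the pin spring fully home in that hole. Only hook the ring: do not grip it, and do not pull hard on it. Leave everything else on the bench where it is.

Things in the scene. Friction and masses are not known exactly. Their poses are not given: they have to be found in the camera images.
- guide: strap-end cutting guide, screwed to the bench: white laminate board 290 x 330 x 12 mm, origin at the centre of its underside, x pointing away from the robot along the arm in its middle position, y to the left seen from the robot, z up. Lengthwise over the board lies the arm, an aluminium bar 36 mm wide (27 to 37 mm above the bench), hinged on a vertical axis at its far end
- middle_hole (a point): mouth of the middle hole, 24 mm above the bench, in the steel index plate (64 x 230 mm) at the board's robot side. Five 13 mm holes lie on an arc of 170 mm radius about the hinge, 15 degrees (44.5 mm) apart. Part of the guide
- hinge_axis (a point): point on the arm's vertical hinge axis, 85 mm from the guide's origin along the guide's x, 24 mm above the bench
- guide_arm (a joint): angle of the arm, rad: 0 at the start, with the pin in the middle hole; grows as the ring end swings to the left (the guide's +y). Holes at -0.524, -0.262, 0, 0.262 and 0.524; end stops at -0.60 and 0.60. Light friction (about 0.7 N at the ring): it stays where it is left. Cannot be swung while the pin is in a hole
- index_pin (a joint): height of the spring pin above home, m: 0 fully home in a hole (10 mm deep), about 0.010 resting on the plate between holes, clear of the plate above 0.0105, end stop 0.024. Slides straight up and down in the near end of the arm; spring and weight push down with 5 N at 0, 7.5 N at 0.012, 9.5 N at 0.024. 10 mm thick with a round tip: it finds its hole when let down within 3 mm of the centre
- ring_eye (a point): centre of the eye of the rigid steel pull ring on top of the pin; rises and swings with it. At home 86 mm above the bench, 16 mm from the pin's axis towards the hinge. Axes: x level towards the hinge, z up. Oval of 7 mm wire, eye 51 mm wide (level) and 43 mm along the slant; it leans 40 degrees from upright, top towards the hinge, so a finger pointing away from the robot and 45 degrees down goes through
- ring_top (a point): centre of the ring's top wire, 19 mm above and 16 mm beyond (towards the hinge) the eye's centre; the finger lifts under it. Below the eye: the arm's top at 37 mm above the bench, a collar round the pin (28 mm across, top at 59 mm) and the ring's foot (bottom wire at 67 mm). Beyond the ring only the flat arm lies below the fingertip
- patterns_mid (a point): centre of a stack of six tongue-shaped dark hardboard patterns (about 175 x 80 x 24 mm, rounded at one end) lying flat on the bench to the left or the right of the guide: it shows the side to swing to. Loose; leave alone
- spool: cone of thread, black, 72 mm across the foot and 100 mm tall; origin at the centre of its underside. It stands on the other side of the guide from the patterns. Loose; leave alone
- brush: wooden brush lying on the bench. Loose; leave alone
- hammer: hammer lying on the bench, about 250 mm long. Loose; leave alone
- glue: white plastic bottle, 60 mm across and 150 mm tall, left of the guide; origin at the centre of its underside. Loose; leave alone
- rivets: glass jar with a steel lid, 64 mm across and 60 mm tall, standing on the far right corner of the guide's board; origin at the centre of its underside. Loose; leave alone
- weight: small dark steel pattern weight with a knob, 48 mm across and 38 mm tall, standing on the far left corner of the guide's board; origin at the centre of its underside. Loose; leave alone

How it is judged:
On the way, in this order (a step that is already met when the one before it is completed fails the run):
1. the pin is lifted clear of its hole (value of joint index_pin above 0.0105 m and value of joint guide_arm between -0.13 and 0.13 rad), for 0.1 s.
2. the arm stands at the next hole towards the patterns and the pin is fully home in it (value of joint index_pin below 0.0025 m and ((y of patterns_mid in the frame of guide above 0 m and value of joint guide_arm between 0.2268 and 0.2968 rad) or (y of patterns_mid in the frame of guide below 0 m and value of joint guide_arm between -0.2968 and -0.2268 rad))), for 0.2 s.
At the end, for the whole second after the job is handed in: pin fully home (within 2.5 mm) in the next hole on the patterns' side (arm within 0.035 rad of it), arm and pin at rest (all of step 2 and velocity of joint guide_arm between -0.05 and 0.05 rad/s and velocity of joint index_pin between -0.01 and 0.01 m/s); the robot touches nothing.
It fails at once if the pin dropped into a hole other than the first or the next one towards the patterns (value of joint index_pin below 0.0025 m and not ((y of patterns_mid in the frame of guide above 0 m and value of joint guide_arm between 0.2268 and 0.2968 rad) or (y of patterns_mid in the frame of guide below 0 m and value of joint guide_arm between -0.2968 and -0.2268 rad)) and not (value of joint guide_arm between -0.06 and 0.06 rad)).
It fails at once if the ring was gripped or pulled hard, or the arm was forced (over 35 N) (contact force between the fingers and guide above 35 N).
It fails at once if a loose thing on the bench was lifted, or shifted by more than 20 mm (distance of any of patterns_mid, spool, brush, hammer, glue, rivets, weight from where it was at the start of the episode above 0.02 m).
It also fails if it takes over 50 s, if anything falls off the work surface, if the arm or the gripper's body presses on something with over 40 N, if the wrist force passes 120 N, or if a joint passes its speed limit or range.

## Robot

A 6-joint arm with a two-finger parallel gripper is mounted at the origin on the work surface. World frame = base frame: x ahead of the robot, y to its left, z up, the work surface at z = 0. Lengths are in m, angles in rad, forces in N, time in s.
With the tool pointing down it reaches from about 0.35 to 0.925 m from the base axis. Payload 6.4 kg.
Tool frame: the origin (TCP) lies midway between the tips of the shut fingers; the grasp point (between the pads) lies 19 mm behind it; z points along the fingers, y is the direction in which the jaws open and shut (so a half turn about z gives the same grasp; the last joint's range is limited). The gripper opens to 94 mm and grips with 3 to 60 N. Pads are 16 mm wide; open, the fingers measure 119 mm over their backs; the gripper's body (75 mm by 177 mm) begins 78 mm behind the grasp point.
Start: joints at [-1.48, 0.245, 1.558, -0, 1.339, -0.174], TCP at [0.17, -0.627, 0.205] pointing down, gripper open.
Joint ranges: [-3.13, 3.13], [-1.02, 2.26], [0.13, 2.54], [-0.95, 4.09], [0.21, 2.88], [-2.74, 2.74]. Speed limits (rad/s): [2.57, 2.57, 3.14, 3.14, 3.14, 3.14].

## Interface

Orientations are given as [roll, pitch, yaw] about the fixed x, y, z axes, in that order (R = Rz(yaw) Ry(pitch) Rx(roll)).
In Python, from rig import robot gives the robot as it stands. The module is installed in compiled form; this text tells all that it offers.
- The arm moves only by the shell command python3 -m creep 'ROWS' [OPENING]. ROWS is JSON, a list of rows, each an object of numbers: "dx", "dy", "dz": the shift along the tool's x, y, z each as a share of 10 cm, from -1 to 1; "ax", "ay", "az": the turn, a rotation vector about the tool's x, y, z each as a share of 120 degrees, from -1 to 1. A call has 1 to 5 rows; each row is the pose to reach, as a shift and turn from the pose measured when the call began, along the tool's axes at that moment; what a row does not reach only later rows make up. A row lasts 1/10 s, in which the tool goes at most 50 mm and 8.59 degrees, less where a joint would pass 70% of its speed; a pose out of reach is approached as far as the arm can. A call with a number of a shift or a turn outside -1 to 1 is refused whole. A call with a gripper value outside its range is refused whole. OPENING is the finger opening in mm, from 0 to 94, set as the call begins (- or left out, the last holds). The fingers move at their own pace and stop on an object; the grip force is fixed at half the most. Time passes only in rows, so rows that repeat a pose let the fingers close. It gives the time, the measured TCP pose, the force and the opening at its end, in the units of the state.
- robot.sense(): the state, without advancing time (a new reading comes with each control period).
- robot.capture(name): name is "scene" or "side" or "wrist"; returns a dict with "pixels" (420x560x3 uint8, blue, green, red), "fov_y" (degrees; the focal length in pixels is half the picture's height over the tangent of half this angle, whatever the lens; pixels are square), "cx", "cy" (the principal point, pixels), "distortion" ([k1, k2, p1, p2, k3] as OpenCV has them; the pictures are not rectified), "world_to_cam" (4x4, takes a point from world to camera coordinates). Camera axes: x right, y down, z forward; pixel columns grow to the right and rows downward; lengths in m; the calibration is good to about 2 mm. A picture is of the moment at which its call begins. There is no depth.
- robot.job_done(): hands the job in, once; it reports no verdict.
The state is a dict: "clock": time; "joint_pos": joint angles; "qd": joint speeds; "joint_efforts": joint torques, N m; "position": TCP position; "eef_rot": TCP orientation; "contact_force": force on the tool from outside, world axes, zero at the start; "moment": the same for the moment, N m; "grip_width": finger opening in m.
Only numpy, scipy, OpenCV 4.12 (cv2) and the standard library are available. Lean on these libraries where they do the work, as an engineer would, in place of code of your own. Each camera call takes 0.05 s, during which the arm holds its last target. There are 200 camera calls.

## Working session

There is one attempt and no reset: what is moved stays moved. The work goes in short steps, Python scripts to look and compute and a shell command to move; the robot and the scene stay as the last step left them, time stands still between calls to the robot, and variables do not carry over. Pictures are saved under pics/ and viewed, about 8 in all and at most 12, crops included, and the job is handed in when it is done.

```bash
mkdir -p pics
cat > h.py <<'E'
import numpy as np, cv2
from scipy.spatial.transform import Rotation as R
from rig import robot
def cap(n,f,crop=None,s=1):
    c=robot.capture(n); im=c["pixels"]
    if crop: x0,y0,x1,y1=crop; im=im[y0:y1,x0:x1]
    if s!=1: im=cv2.resize(im,None,fx=s,fy=s,interpolation=cv2.INTER_CUBIC)
    cv2.imwrite(f"pics/{f}.png",im); return c
def K(c):
    f=210/np.tan(np.radians(c["fov_y"]/2)); return np.array([[f,0,c["cx"]],[0,f,c["cy"]],[0,0,1.]])
def ray(c,p):
    u=cv2.undistortPoints(np.array([[p]],float),K(c),np.array(c["distortion"]))[0,0]
    M=np.array(c["world_to_cam"]); Rm=M[:3,:3]; o=-Rm.T@M[:3,3]
    return o,Rm.T@np.array([u[0],u[1],1])
def atz(c,p,z):
    o,d=ray(c,p); return o+d*(z-o[2])/d[2]
def proj(c,P):
    M=np.array(c["world_to_cam"]); r=cv2.Rodrigues(M[:3,:3])[0]
    return cv2.projectPoints(np.array(P,float).reshape(-1,1,3),r,M[:3,3],K(c),np.array(c["distortion"]))[0][:,0]
def tri(a,b):
    A=0;B=0
    for o,d in(a,b):
        d=d/np.linalg.norm(d);Q=np.eye(3)-np.outer(d,d);A=A+Q;B=B+Q@o
    return np.linalg.solve(A,B)
E
python3 - <<'E'
from h import *
import pickle
d={}
for n in("scene","side"):
    d[n]=cap(n,n+"0")
    print(n,d[n]["fov_y"],np.round(np.linalg.inv(d[n]["world_to_cam"])[:3,3],3))
pickle.dump(d,open("c0.pkl","wb"))
s=robot.sense();print(s)
E
```

```text
scene 51.059445985635584 [ 1.242 -0.233  0.871]
side 56.43800873433387 [0.414 0.683 0.785]
{'clock': 0.1, 'joint_pos': array([-1.48010206e+00,  2.45706548e-01,  1.55885816e+00,  3.66233041e-06,
        1.33868849e+00, -1.74108381e-01]), 'qd': array([ 1.21299816e-03, -1.28157380e-03, -2.65763468e-03,  7.77046690e-04,
       -7.75045632e-04, -1.57919499e-05]), 'joint_efforts': array([ 1.27822594e-03, -4.16908121e+01, -3.15528131e+01,  6.86700968e-02,
        3.09819868e-02, -5.41387453e-05]), 'position': array([ 0.17007057, -0.62681468,  0.20449791]), 'eef_rot': array([-3.13995784e+00, -2.91164275e-04,  2.64801562e-01]), 'contact_force': array([ 0.28585958, -0.15236373, -0.56128295]), 'moment': array([-0.00484743, -0.0402405 ,  0.04313786]), 'grip_width': 0.09389573527413714}
```

View pics/scene0.png

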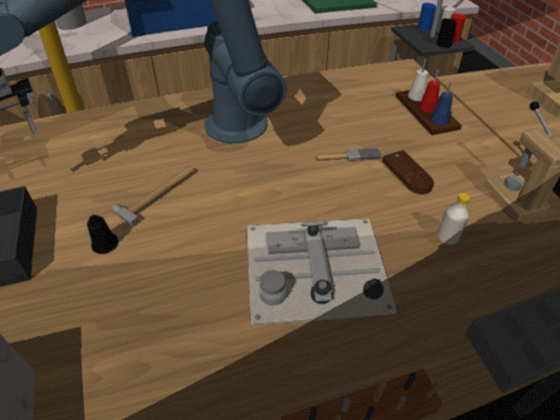

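View pics/side0.png

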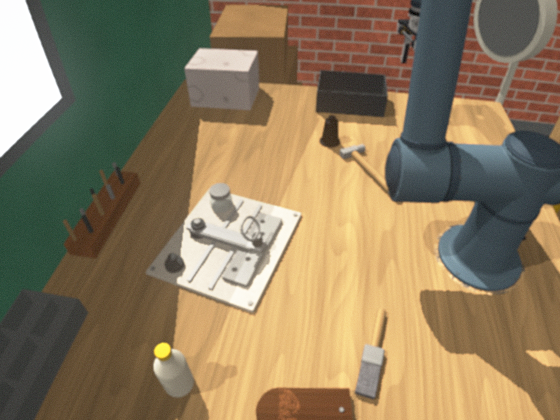

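The scene view looks back towards the robot. The brown patterns at (408,172) are on +y (left) and the black spool at (103,235) on -y, so the swing is to +0.262. I'll enlarge the guide next.

Run:
```python
import cv2
a=cv2.imread("pics/scene0.png")[205:330,235:400]; b=cv2.imread("pics/side0.png")[180:310,145:310]
a=cv2.resize(a,None,fx=4.8,fy=4.8,interpolation=2);b=cv2.resize(b,None,fx=4.6,fy=4.6,interpolation=2)
cv2.imwrite("pics/a.png",a);cv2.imwrite("pics/b.png",b)
```

```text
(no output)
```

View pics/a.png

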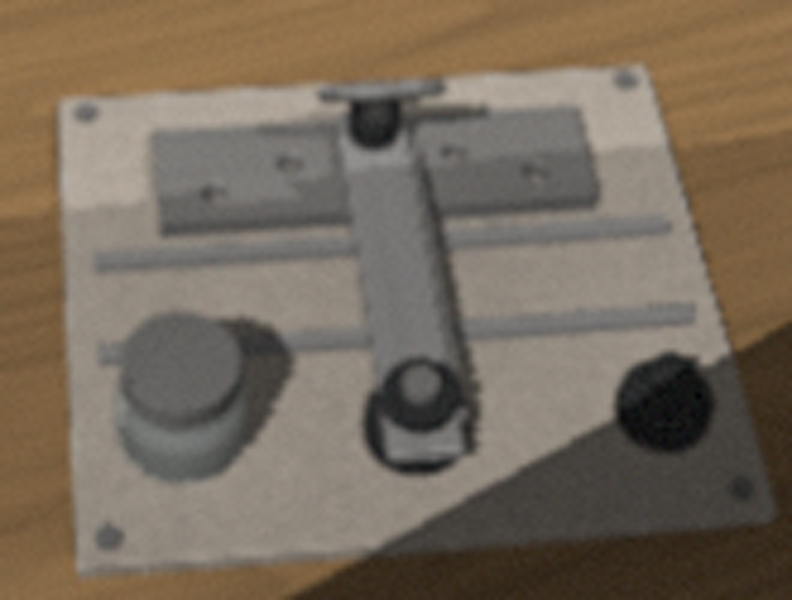

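View pics/b.png

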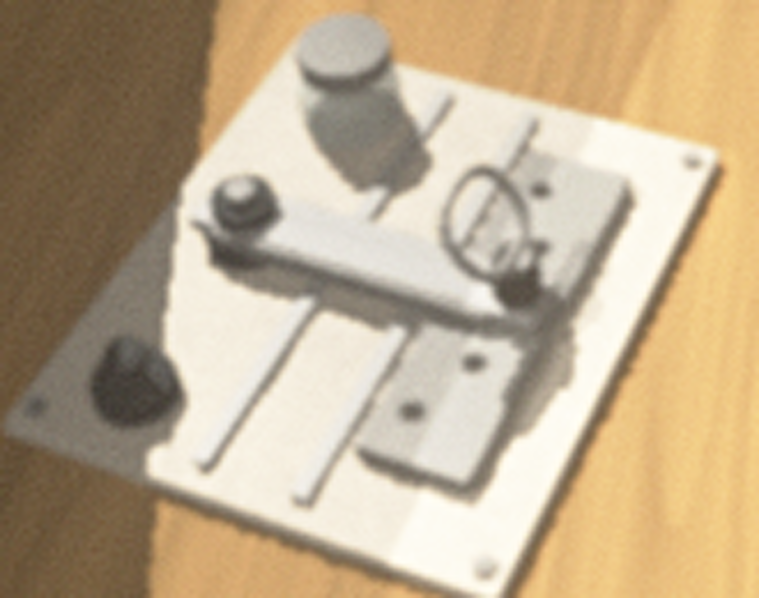

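```bash
cat > fit.py <<'E'
from h import *
import pickle
from scipy.optimize import least_squares
d=pickle.load(open("c0.pkl","rb"))
F=lambda x0,y0,s:(lambda p:((p[0]+.5)/s-.5+x0,(p[1]+.5)/s-.5+y0))
S=F(235,205,4.8);T=F(145,180,4.6)
H=lambda a:(0.085-.17*np.cos(np.radians(a)),.17*np.sin(np.radians(a)),.024)
C=lambda x,y:(x*.145,y*.165,.012)
obs=[("scene",S(p),q) for p,q in[((213,191),H(-30)),((290,162),H(-15)),((453,152),H(15)),((536,173),H(30)),((62,100),C(-1,-1)),((643,67),C(-1,1)),((82,568),C(1,-1)),((773,514),C(1,1))]]
obs+=[("side",T(p),q) for p,q in[((540,188),H(-15)),((473,362),H(15)),((411,411),H(30)),((5,432),C(1,1)),((718,155),C(-1,-1)),((484,223),(-.069,0,.086)),((490,168),(-.053,0,.105))]]
def W(v,q): return np.array([v[0],v[1],0])+R.from_euler("z",v[2]).apply(q)
def res(v): return np.concatenate([proj(d[n],W(v,q))[0]-p for n,p,q in obs])
r=least_squares(res,[.6,0,0],loss="soft_l1");print(r.x);print(r.fun.reshape(-1,2).round(1))
v=r.x
for n,q in dict(middle=H(0),eye=(-.069,0,.086),top=(-.053,0,.105),hinge=(.085,0,.024),tgt=H(15)).items():print(n,W(v,q).round(4))
E
python3 fit.py
```

```text
[ 0.65215857  0.04595393 -0.22376515]
[[ 0.1  0.3]
 [-0.3  0.1]
 [ 0.1 -0. ]
 [-0.1 -0.4]
 [-1.3 -0.2]
 [ 0.5 -0.7]
 [-1.3  0.1]
 [ 1.1 -0.6]
 [-0.1 12.9]
 [ 0.3  0.1]
 [ 0.3 -0. ]
 [-0.9 -2.4]
 [ 0.2 -1.1]
 [ 0.  -0.2]
 [-7.8  4.6]]
middle [0.5693 0.0648 0.024 ]
eye [0.5849 0.0613 0.086 ]
top [0.6005 0.0577 0.105 ]
hinge [0.735  0.0271 0.024 ]
tgt [0.5847 0.1064 0.024 ]
```

```bash
cat > go.py <<'E'
import sys
from h import *
PSI=-0.22376515; HG=np.array([.735,.0271,0])
def eye(a): # a=arm angle, rad
    th=PSI-a; u=np.array([np.cos(th),np.sin(th),0]); return HG-.154*u+[0,0,.086],u
def target(a,back,up,fwd=0,lat=0):
    e,u=eye(a); z=(u-[0,0,1])/2**.5; y=np.array([u[1],-u[0],0]); x=np.cross(y,z)
    return e-back*z+[0,0,up]+fwd*u-lat*y, np.column_stack([x,y,z])
def rel(P,M):
    s=robot.sense(); Rc=R.from_euler("xyz",s["eef_rot"]); p=s["position"]
    print("pos",p.round(4),"F",s["contact_force"].round(1),"t",s["clock"],"w",round(s["grip_width"],3))
    print("shift",(Rc.inv().apply(P-p)/.1).round(3),"turn",((Rc.inv()*R.from_matrix(M)).as_rotvec()/np.radians(120)).round(3))
if __name__=="__main__":
    a=[float(t) for t in sys.argv[1:]]; P,M=target(*a); print("tgt",P.round(4)); rel(P,M)
E
for i in 1 2; do :; done
python3 -m creep '[{"dx":0.4,"dy":-0.5,"dz":-0.1},{"dx":0.84,"dy":-1,"dz":-0.2},{"dx":0.84,"dy":-1,"dz":-0.2},{"dx":0.84,"dy":-1,"dz":-0.2}]' 0
python3 -m creep '[{"dx":0.4,"dy":-0.5,"dz":-0.1},{"dx":0.84,"dy":-1,"dz":-0.2},{"dx":0.84,"dy":-1,"dz":-0.2},{"dx":0.84,"dy":-1,"dz":-0.2}]'
python3 -m creep '[{"dx":0.4,"dy":-0.5},{"dx":0.84,"dy":-1},{"dx":0.84,"dy":-1},{"dx":0.84,"dy":-1}]'
python3 -m creep '[{"dx":0.4,"dy":-0.5},{"dx":0.84,"dy":-1},{"dx":0.84,"dy":-1},{"dx":0.84,"dy":-1}]'
python3 go.py 0 .12 .005
```

```text
tgt [0.5021 0.0801 0.1759]
pos [ 0.1701 -0.6268  0.2045] F [ 0.3 -0.2 -0.6] t 0.1 w 0.094
shift [ 5.055 -5.953  0.298] turn [-0.092  0.367  0.221]schema error: expected keys dx, dy, dz, ax, ay, az
schema error: expected keys dx, dy, dz, ax, ay, az
schema error: expected keys dx, dy, dz, ax, ay, az
schema error: expected keys dx, dy, dz, ax, ay, az
```

```bash
python3 -m creep '[{"dx":0.4,"dy":-0.5,"dz":-0.1,"ax":0,"ay":0,"az":0},{"dx":0.84,"dy":-1,"dz":-0.2,"ax":0,"ay":0,"az":0},{"dx":0.84,"dy":-1,"dz":-0.2,"ax":0,"ay":0,"az":0},{"dx":0.84,"dy":-1,"dz":-0.2,"ax":0,"ay":0,"az":0}]' 0
python3 -m creep '[{"dx":0.4,"dy":-0.5,"dz":-0.1,"ax":0,"ay":0,"az":0},{"dx":0.84,"dy":-1,"dz":-0.2,"ax":0,"ay":0,"az":0},{"dx":0.84,"dy":-1,"dz":-0.2,"ax":0,"ay":0,"az":0},{"dx":0.84,"dy":-1,"dz":-0.2,"ax":0,"ay":0,"az":0}]'
python3 go.py 0 .12 .005
```

```text
clock: 0.5
position: [0.2266, -0.5058, 0.2251]
eef_rot: [-3.14, -0.001, 0.268]
contact_force: [-0.6, 0.2, -0.1]
grip_width: 0.0653
clock: 0.9
position: [0.2823, -0.3855, 0.2459]
eef_rot: [-3.141, -0.001, 0.271]
contact_force: [-0.2, -0.5, -0.4]
grip_width: 0.0335
tgt [0.5021 0.0801 0.1759]
pos [ 0.2823 -0.3855  0.2459] F [-0.2 -0.5 -0.4] t 0.9 w 0.033
shift [ 3.365 -3.895  0.705] turn [-0.093  0.367  0.224]
```

```bash
python3 -m creep '[{"dx":0.43,"dy":-0.5,"dz":0,"ax":0,"ay":0,"az":0},{"dx":0.86,"dy":-1,"dz":0,"ax":0,"ay":0,"az":0.06},{"dx":0.86,"dy":-1,"dz":0,"ax":0,"ay":0,"az":0.1},{"dx":0.86,"dy":-1,"dz":0,"ax":0,"ay":0,"az":0.1}]'
python3 -m creep '[{"dx":0.43,"dy":-0.5,"dz":0,"ax":0,"ay":0,"az":0},{"dx":0.7,"dy":-1,"dz":0,"ax":0,"ay":0,"az":0.06},{"dx":0.7,"dy":-1,"dz":0,"ax":0,"ay":0,"az":0.1},{"dx":0.7,"dy":-1,"dz":0,"ax":0,"ay":0,"az":0.1}]'
python3 go.py 0 .12 .005
```

```text
clock: 1.3
position: [0.3392, -0.2646, 0.2458]
eef_rot: [-3.141, -0.001, 0.065]
contact_force: [-0.8, -0.3, -0.3]
grip_width: 0.0019
clock: 1.7
position: [0.4034, -0.1599, 0.2457]
eef_rot: [-3.141, -0.001, -0.141]
contact_force: [0.1, -0.8, -0.9]
grip_width: 0.0003
tgt [0.5021 0.0801 0.1759]
pos [ 0.4034 -0.1599  0.2457] F [ 0.1 -0.8 -0.9] t 1.7 w 0.0
shift [ 0.638 -2.514  0.701] turn [-0.016  0.375  0.037]
```

```bash
python3 -m creep '[{"dx":0.12,"dy":-0.5,"dz":0,"ax":0,"ay":0.05,"az":0},{"dx":0.25,"dy":-1,"dz":0,"ax":0,"ay":0.1,"az":0.03},{"dx":0.25,"dy":-1,"dz":0,"ax":0,"ay":0.15,"az":0.03},{"dx":0.25,"dy":-1,"dz":0,"ax":0,"ay":0.2,"az":0.03},{"dx":0.25,"dy":-1,"dz":0,"ax":0,"ay":0.2,"az":0.03}]'
python3 go.py 0 .12 .005
```

```text
clock: 2.2
position: [0.4407, -0.0655, 0.2443]
eef_rot: [-3.128, -0.418, -0.209]
contact_force: [-0.2, -0.2, -0.5]
grip_width: 0.0009
tgt [0.5021 0.0801 0.1759]
pos [ 0.4407 -0.0655  0.2443] F [-0.2 -0.2 -0.5] t 2.2 w 0.001
shift [-0.005 -1.541  0.768] turn [-0.011  0.175  0.005]
```

```bash
python3 -m creep '[{"dx":0,"dy":-0.4,"dz":0.1,"ax":0,"ay":0.05,"az":0},{"dx":0,"dy":-0.8,"dz":0.2,"ax":-0.01,"ay":0.1,"az":0},{"dx":0,"dy":-1,"dz":0.4,"ax":-0.01,"ay":0.175,"az":0.005},{"dx":0,"dy":-1,"dz":0.4,"ax":-0.01,"ay":0.175,"az":0.005}]'
python3 go.py 0 .12 .005
```

```text
clock: 2.6
position: [0.4736, 0.031, 0.2018]
eef_rot: [3.139, -0.773, -0.218]
contact_force: [0.5, -0.5, -0.9]
grip_width: 0.0001
tgt [0.5021 0.0801 0.1759]
pos [0.4736 0.031  0.2018] F [ 0.5 -0.5 -0.9] t 2.6 w 0.0
shift [-0.058 -0.542  0.304] turn [-0.001  0.006  0.002]
```

```bash
python3 -m creep '[{"dx":-0.06,"dy":-0.4,"dz":0.2,"ax":0,"ay":0.006,"az":0},{"dx":-0.06,"dy":-0.54,"dz":0.5,"ax":0,"ay":0.006,"az":0},{"dx":-0.06,"dy":-0.54,"dz":0.7,"ax":0,"ay":0.006,"az":0},{"dx":-0.06,"dy":-0.54,"dz":0.7,"ax":0,"ay":0.006,"az":0}]'
python3 go.py 0 .06 .005
python3 - <<'E'
from h import *
c=cap("wrist","w1"); b=cap("side","s1",(165,120,345,255),4.2)
a=cv2.imread("pics/w1.png")[:, :]; 
from go import *
for n,P in dict(eye=eye(0)[0],tcp=robot.sense()["position"]).items(): print(n,proj(c,P),(proj(b,P)-[165,120])*4.2)
E
```

```text
clock: 3.0
position: [0.5303, 0.0714, 0.1453]
eef_rot: [3.132, -0.778, -0.217]
contact_force: [-0.6, -1.1, 0.4]
grip_width: 0.0011
tgt [0.5435 0.0707 0.1334]
pos [0.5303 0.0714 0.1453] F [-0.6 -1.1  0.4] t 3.0 w 0.001
shift [ 0.01  -0.023  0.175] turn [0.002 0.003 0.002]
eye [[282.27789844 217.73838638]] [[356.5248309  452.96756292]]
tcp [[285.15846783 256.75038379]] [[444.57793545 399.9802321 ]]
```

View pics/s1.png

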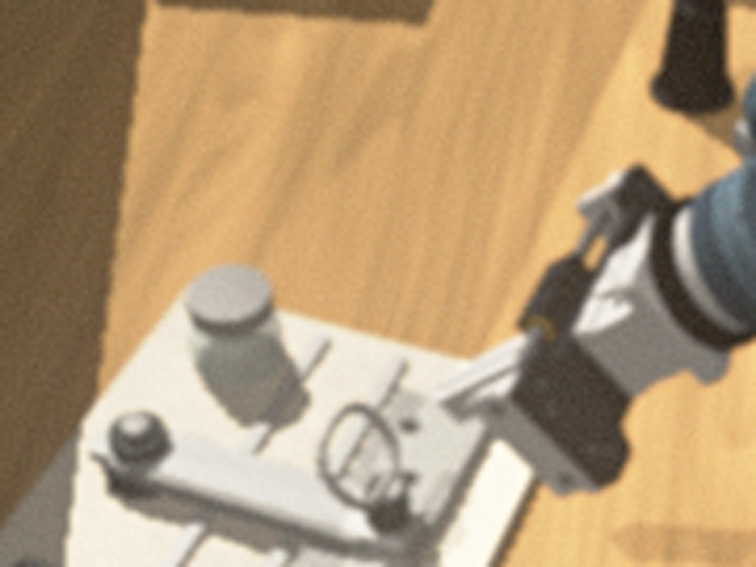

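View pics/w1.png

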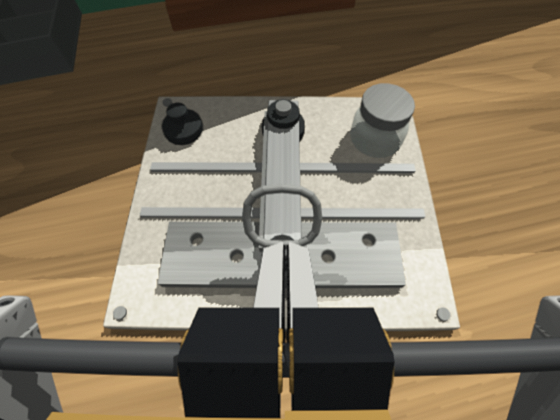

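The wrist view shows the eye centred at about (283,217) against a prediction of (282,218), and the shut tips in line below it at (287,247). So I'm going in along the tool axis.

```bash
python3 -m creep '[{"dx":0.01,"dy":-0.02,"dz":0.15,"ax":0,"ay":0.003,"az":0},{"dx":0.01,"dy":-0.02,"dz":0.3,"ax":0,"ay":0.003,"az":0},{"dx":0.01,"dy":-0.02,"dz":0.45,"ax":0,"ay":0.003,"az":0},{"dx":0.01,"dy":-0.02,"dz":0.6,"ax":0,"ay":0.003,"az":0},{"dx":0.01,"dy":-0.02,"dz":0.6,"ax":0,"ay":0.003,"az":0}]'
python3 go.py 0 -.023 .005
```

```text
clock: 3.6
position: [0.5739, 0.0619, 0.1079]
eef_rot: [3.134, -0.792, -0.221]
contact_force: [0.3, 1.3, -0.3]
grip_width: 0.0005
tgt [0.6007 0.0577 0.0747]
pos [0.5739 0.0619 0.1079] F [ 0.3  1.3 -0.3] t 3.6 w 0.0
shift [-0.046 -0.021  0.426] turn [ 0.003 -0.003  0.001]
```

```bash
python3 -m creep '[{"dx":-0.046,"dy":-0.02,"dz":0.08,"ax":0,"ay":0,"az":0},{"dx":-0.046,"dy":-0.02,"dz":0.2,"ax":0,"ay":0,"az":0},{"dx":-0.046,"dy":-0.02,"dz":0.32,"ax":0,"ay":0,"az":0},{"dx":-0.046,"dy":-0.02,"dz":0.43,"ax":0,"ay":0,"az":0},{"dx":-0.046,"dy":-0.02,"dz":0.43,"ax":0,"ay":0,"az":0}]'
python3 go.py 0 -.023 .015
python3 - <<'E'
from h import *
cap("wrist","w2",(180,150,390,310),3.6)
E
```

```text
clock: 4.1
position: [0.6014, 0.0612, 0.084]
eef_rot: [3.122, -0.779, -0.222]
contact_force: [-0.4, -1.1, -0.1]
grip_width: 0.0002
tgt [0.6007 0.0577 0.0847]
pos [0.6014 0.0612 0.084 ] F [-0.4 -1.1 -0.1] t 4.1 w 0.0
shift [ 0.006  0.036 -0.004] turn [0.009 0.003 0.001]
```

View pics/w2.png

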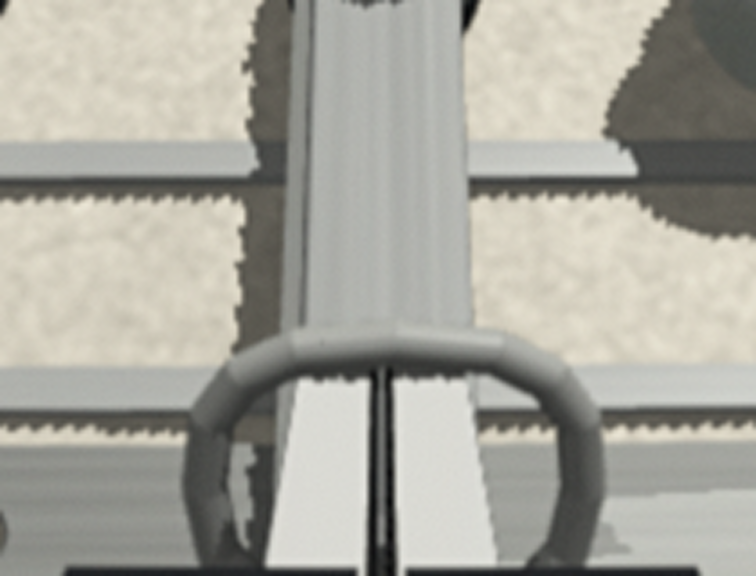

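The finger is through the eye and under the top wire, which sits at crop rows 325-375. The finger is about 3.6 mm left of the ring's centre. I'll recentre it and lift in small steps, watching the force.

```bash
python3 -m creep '[{"dx":0,"dy":0.03,"dz":0,"ax":0.009,"ay":0.003,"az":0},{"dx":0.03,"dy":0.036,"dz":-0.03,"ax":0.009,"ay":0.003,"az":0},{"dx":0.05,"dy":0.036,"dz":-0.05,"ax":0.009,"ay":0.003,"az":0},{"dx":0.05,"dy":0.036,"dz":-0.05,"ax":0.009,"ay":0.003,"az":0}]'
python3 go.py 0 -.023 .025
```

```text
clock: 4.55
position: [0.5986, 0.0605, 0.0931]
eef_rot: [3.133, -0.778, -0.221]
contact_force: [-2.9, 0.0, -7.7]
grip_width: 0.0006
tgt [0.6007 0.0577 0.0947]
pos [0.5986 0.0605 0.0931] F [-2.9  0.  -7.7] t 4.55 w 0.001
shift [0.031 0.023 0.007] turn [0.003 0.004 0.001]
```

```bash
python3 -m creep '[{"dx":0.03,"dy":0.02,"dz":-0.02,"ax":0,"ay":0.003,"az":0},{"dx":0.06,"dy":0.02,"dz":-0.04,"ax":0,"ay":0.003,"az":0},{"dx":0.085,"dy":0.02,"dz":-0.055,"ax":0,"ay":0.003,"az":0},{"dx":0.085,"dy":0.02,"dz":-0.055,"ax":0,"ay":0.003,"az":0}]'
python3 go.py 0 -.023 .033
python3 - <<'E'
from h import *
from go import *
c=cap("side","s2",(185,200,305,280),6); cap("wrist","w3",(180,100,390,310),2.8)
e=eye(0)[0]
for h in(0,.006,.012,.018):
  print(h,[((proj(c,e+[0,0,h]+dz)[0]-[185,200])*6).round() for dz in([-.0154,.0034,-.019-.011],[.016*np.cos(PSI),.016*np.sin(PSI),.019])])
E
```

```text
clock: 4.95
position: [0.5978, 0.058, 0.1006]
eef_rot: [3.13, -0.779, -0.22]
contact_force: [-5.8, 1.7, -8.7]
grip_width: 0.0004
tgt [0.6007 0.0577 0.1027]
pos [0.5978 0.058  0.1006] F [-5.8  1.7 -8.7] t 4.95 w 0.0
shift [ 0.035 -0.004  0.005] turn [0.004 0.003 0.001]
0 [array([429., 226.]), array([350., 124.])]
0.006 [array([428., 217.]), array([349., 114.])]
0.012 [array([427., 207.]), array([348., 103.])]
0.018 [array([427., 197.]), array([347.,  93.])]
```

View pics/s2.png

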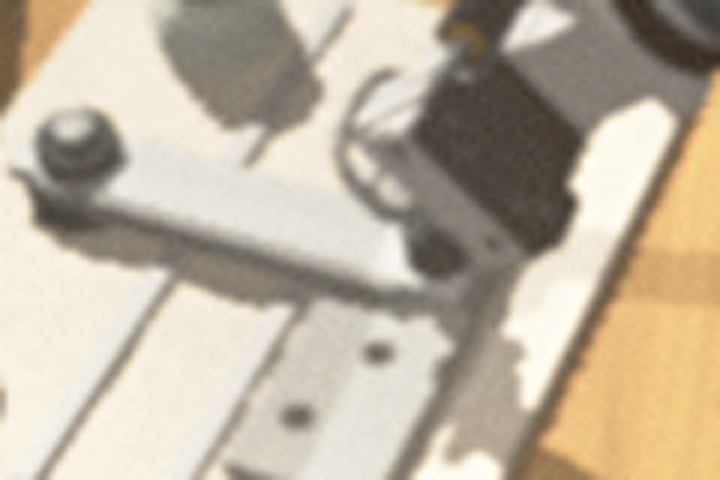

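Run:
```python
from h import *
from go import *
import pickle
c=pickle.load(open("c0.pkl","rb"))["side"]
e,u=eye(0); y=np.array([-u[1],u[0],0]); s=np.sin(.698)*u+[0,0,np.cos(.698)]
t=np.linspace(0,2*np.pi,200)
for h in(0,.006,.012,.015,.018):
  P=e+[0,0,h]+np.outer(np.cos(t)*.029,y)+np.outer(np.sin(t)*.025,s)
  q=(proj(c,P)-[185,200])*6; k=q[:,1].argmin();l=q[:,0].argmin();print(h,q[k].round(),q[l].round())
```

```text
0 [385. 102.] [339. 163.]
0.006 [384.  92.] [338. 153.]
0.012 [383.  82.] [337. 143.]
0.015 [383.  76.] [336. 137.]
0.018 [382.  71.] [336. 132.]
```

View pics/w3.png

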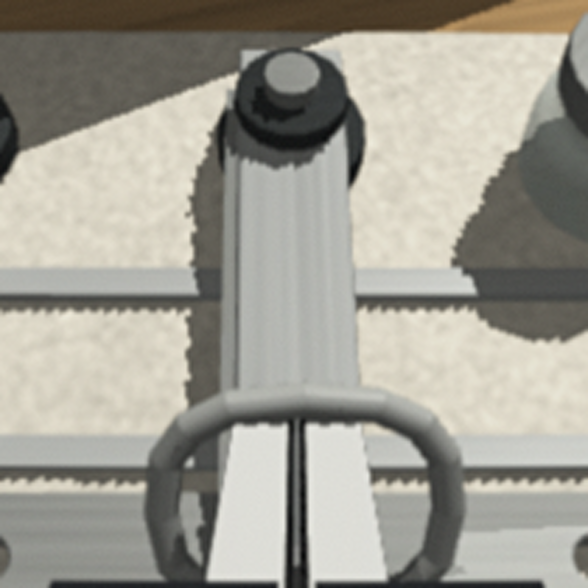

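The ring's top edge is at about row 70, which puts the pin at roughly 17 mm, clear of the plate. The wrist view shows the finger centred under the ring. Now the arc.

```bash
for a in 0 .0655 .131 .1965 .262; do python3 go.py $a -.022 .031 -.002|tail -1; done
```

```text
shift [ 0.008 -0.004 -0.006] turn [0.004 0.003 0.001]
shift [ 0.01  -0.096 -0.004] turn [-0.018  0.003  0.023]
shift [ 0.017 -0.187  0.001] turn [-0.04   0.003  0.046]
shift [ 0.028 -0.278  0.011] turn [-0.062  0.003  0.068]
shift [ 0.043 -0.368  0.025] turn [-0.084  0.003  0.09 ]
```

```bash
python3 -m creep '[{"dx":0.01,"dy":-0.05,"dz":-0.005,"ax":-0.007,"ay":0.003,"az":0.011},{"dx":0.01,"dy":-0.096,"dz":-0.004,"ax":-0.018,"ay":0.003,"az":0.023},{"dx":0.014,"dy":-0.142,"dz":-0.001,"ax":-0.029,"ay":0.003,"az":0.034},{"dx":0.017,"dy":-0.187,"dz":0.001,"ax":-0.04,"ay":0.003,"az":0.046},{"dx":0.017,"dy":-0.187,"dz":0.001,"ax":-0.04,"ay":0.003,"az":0.046}]'
for a in .131 .1965 .262; do python3 go.py $a -.022 .031 -.002|tail -1; done
```

```text
clock: 5.55
position: [0.5971, 0.0589, 0.0988]
eef_rot: [3.116, -0.77, -0.312]
contact_force: [-20.9, 6.2, -7.3]
grip_width: 0.0005
shift [ 0.023 -0.18  -0.019] turn [-0.002  0.007  0.015]
shift [ 0.028 -0.272 -0.017] turn [-0.024  0.007  0.037]
shift [ 0.038 -0.364 -0.01 ] turn [-0.046  0.006  0.059]
```

Run:
```python
from h import *
cap("side","s3",(185,200,305,280),6); cap("wrist","w4",(180,100,390,310),2.8)
s=robot.sense()
for k in s: print(k,np.round(s[k],3))
```

```text
clock 5.65
joint_pos [ 0.031  0.003  2.209 -0.943  0.324  2.74 ]
qd [-0.    -0.001 -0.     0.001 -0.004 -0.001]
joint_efforts [ -5.046 -33.566 -41.969  -1.842  -2.802   0.222]
position [0.597 0.059 0.099]
eef_rot [ 3.116 -0.77  -0.312]
contact_force [-20.562   5.962  -6.847]
moment [1.208 3.925 0.016]
grip_width 0.001
```

View pics/w4.png

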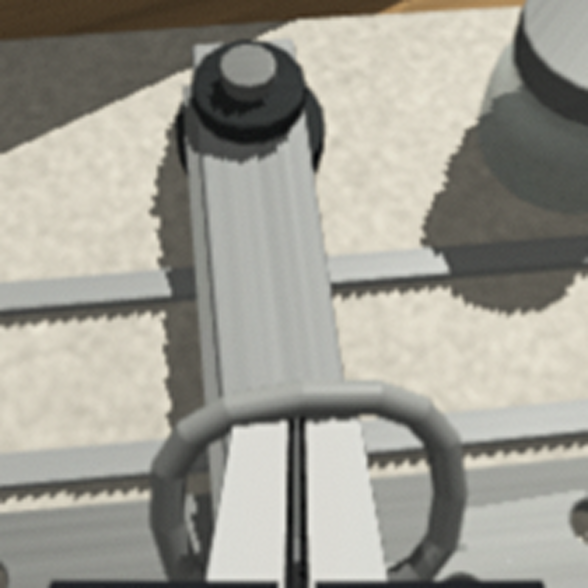

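Joint 6 is at its 2.74 limit and joint 4 is next to its own: the wrist is near singular, with 21 N along the finger. The arm didn't swing. I'll let the pin back down into its own hole, then re-hook deeper with a steeper, less yawed finger that keeps the wrist clear of those limits.

```bash
cat > hk.py <<'E'
from go import *
# a arm angle, h pin lift (negative = slack under wire), p pitch down deg, yaw of finger, L mm past wire
def pose(a,h,p,yaw,L):
    e,u=eye(a); p=np.radians(p); v=np.array([np.cos(yaw),np.sin(yaw),0])
    Wp=e+.0113*u+[0,0,.0139+h/1e3]; n=np.sin(p)*v+[0,0,np.cos(p)]; z=np.cos(p)*v-[0,0,np.sin(p)]
    y=np.array([v[1],-v[0],0])
    return Wp-.008*n+L/1e3*z, np.column_stack([np.cross(y,z),y,z])
if __name__=="__main__":
    P,M=pose(*[float(t) for t in sys.argv[1:]]); print("tgt",P.round(4)); rel(P,M)
    print("q",robot.sense()["joint_pos"].round(2))
E
python3 hk.py 0 -5 45 -.224 14;python3 hk.py 0 -5 52 -.2 28
```

```text
tgt [0.6    0.0578 0.0793]
pos [0.5971 0.0588 0.0988] F [-20.6   6.   -6.8] t 5.65 w 0.001
shift [-0.114 -0.003  0.161] turn [ 0.041  0.008 -0.03 ]
q [ 0.03  0.    2.21 -0.94  0.32  2.74]
tgt [0.6066 0.0566 0.0679]
pos [0.5971 0.0588 0.0988] F [-20.6   6.   -6.8] t 5.65 w 0.001
shift [-0.146 -0.015  0.289] turn [ 0.047 -0.051 -0.041]
q [ 0.03  0.    2.21 -0.94  0.32  2.74]
```

```bash
python3 -m creep '[{"dx":-0.03,"dy":0,"dz":0.02,"ax":0,"ay":0,"az":0},{"dx":-0.07,"dy":0,"dz":0.06,"ax":0.02,"ay":0,"az":-0.01},{"dx":-0.114,"dy":0,"dz":0.12,"ax":0.041,"ay":0,"az":-0.03},{"dx":-0.12,"dy":0,"dz":0.16,"ax":0.041,"ay":0,"az":-0.03}]'
python3 hk.py 0 -5 52 -.2 28
```

```text
clock: 6.05
position: [0.6008, 0.0604, 0.085]
eef_rot: [3.134, -0.767, -0.226]
contact_force: [-5.4, 0.8, 0.5]
grip_width: 0.0006
tgt [0.6066 0.0566 0.0679]
pos [0.6008 0.0604 0.085 ] F [-5.4  0.8  0.5] t 6.05 w 0.001
shift [-0.072  0.023  0.168] turn [ 0.012 -0.049 -0.01 ]
q [-0.02  0.02  2.23 -0.83  0.21  2.54]
```

```bash
python3 -m creep '[{"dx":-0.07,"dy":0.02,"dz":0.03,"ax":0,"ay":-0.01,"az":0},{"dx":-0.072,"dy":0.023,"dz":0.1,"ax":0.01,"ay":-0.03,"az":-0.01},{"dx":-0.072,"dy":0.023,"dz":0.16,"ax":0.012,"ay":-0.049,"az":-0.01},{"dx":-0.072,"dy":0.023,"dz":0.168,"ax":0.012,"ay":-0.049,"az":-0.01}]'
python3 hk.py 0 -5 52 -.2 28; python3 hk.py 0 2 52 -.2 28
```

```text
clock: 6.45
position: [0.6091, 0.056, 0.07]
eef_rot: [-3.14, -0.668, -0.202]
contact_force: [-0.5, 0.7, -1.3]
grip_width: 0.0006
tgt [0.6066 0.0566 0.0679]
pos [0.6091 0.056  0.07  ] F [-0.5  0.7 -1.3] t 6.45 w 0.001
shift [-0.033 -0.001  0.   ] turn [ 0.    -0.002 -0.001]
q [-0.05  0.06  2.17 -0.37  0.26  2.04]
tgt [0.6066 0.0566 0.0749]
pos [0.6091 0.056  0.07  ] F [-0.5  0.7 -1.3] t 6.45 w 0.001
shift [ 0.01  -0.001 -0.055] turn [ 0.    -0.002 -0.001]
q [-0.05  0.06  2.17 -0.37  0.26  2.04]
```

```bash
python3 -m creep '[{"dx":0.025,"dy":0,"dz":-0.032,"ax":0,"ay":0,"az":0},{"dx":0.05,"dy":0,"dz":-0.063,"ax":0,"ay":0,"az":0},{"dx":0.074,"dy":0,"dz":-0.095,"ax":0,"ay":0,"az":0},{"dx":0.074,"dy":0,"dz":-0.095,"ax":0,"ay":0,"az":0}]'
python3 hk.py 0 16 52 -.2 28
```

```text
clock: 6.85
position: [0.6077, 0.0562, 0.0813]
eef_rot: [-3.141, -0.666, -0.202]
contact_force: [-3.2, 0.9, -6.7]
grip_width: 0.0006
tgt [0.6066 0.0566 0.0889]
pos [0.6077 0.0562 0.0813] F [-3.2  0.9 -6.7] t 6.85 w 0.001
shift [ 0.038 -0.001 -0.067] turn [ 0.    -0.001 -0.001]
q [-0.05  0.04  2.17 -0.33  0.29  2.01]
```

```bash
python3 -m creep '[{"dx":0.025,"dy":0,"dz":-0.032,"ax":0,"ay":0,"az":0},{"dx":0.05,"dy":0,"dz":-0.063,"ax":0,"ay":0,"az":0},{"dx":0.05,"dy":0,"dz":-0.063,"ax":0,"ay":0,"az":0},{"dx":0.05,"dy":0,"dz":-0.063,"ax":0,"ay":0,"az":0}]'
python3 hk.py 0 16 52 -.2 28
for a in .0655 .131 .1965 .262; do python3 hk.py $a 17 52 -.2 25|sed -n 3p; done
```

```text
clock: 7.25
position: [0.6065, 0.0563, 0.0884]
eef_rot: [-3.141, -0.663, -0.202]
contact_force: [-4.2, 2.0, -8.6]
grip_width: 0.0002
tgt [0.6066 0.0566 0.0889]
pos [0.6065 0.0563 0.0884] F [-4.2  2.  -8.6] t 7.25 w 0.0
shift [ 0.003 -0.003 -0.005] turn [ 0.001  0.    -0.001]
q [-0.05  0.02  2.17 -0.31  0.31  1.99]
shift [ 0.013 -0.096 -0.039] turn [ 0.001  0.    -0.001]
shift [ 0.022 -0.189 -0.032] turn [ 0.001  0.    -0.001]
shift [ 0.036 -0.281 -0.022] turn [ 0.001  0.    -0.001]
shift [ 0.054 -0.371 -0.008] turn [ 0.001  0.    -0.001]
```

```bash
python3 -m creep '[{"dx":0.008,"dy":-0.05,"dz":-0.015,"ax":0,"ay":0,"az":0},{"dx":0.013,"dy":-0.096,"dz":-0.015,"ax":0,"ay":0,"az":0},{"dx":0.018,"dy":-0.143,"dz":-0.014,"ax":0,"ay":0,"az":0},{"dx":0.022,"dy":-0.189,"dz":-0.012,"ax":0,"ay":0,"az":0},{"dx":0.022,"dy":-0.189,"dz":-0.012,"ax":0,"ay":0,"az":0}]'
for a in .131 .1965 .262; do python3 hk.py $a 17 52 -.2 26|sed -n 3,4p; done
```

```text
clock: 7.75
position: [0.6104, 0.0755, 0.0896]
eef_rot: [3.142, -0.661, -0.202]
contact_force: [-5.8, 2.2, -7.0]
grip_width: 0.0004
shift [ 0.016  0.007 -0.012] turn [ 0.001  0.001 -0.001]
q [-0.01  0.04  2.15 -0.38  0.33  2.09]
shift [ 0.029 -0.085 -0.001] turn [ 0.001  0.001 -0.001]
q [-0.01  0.04  2.15 -0.38  0.33  2.09]
shift [ 0.048 -0.175  0.013] turn [ 0.001  0.001 -0.001]
q [-0.01  0.04  2.15 -0.38  0.33  2.09]
```

```bash
python3 -m creep '[{"dx":0.02,"dy":-0.04,"dz":-0.005,"ax":0,"ay":0,"az":0},{"dx":0.029,"dy":-0.085,"dz":-0.001,"ax":0,"ay":0,"az":0},{"dx":0.038,"dy":-0.13,"dz":0.005,"ax":0,"ay":0,"az":0},{"dx":0.048,"dy":-0.175,"dz":0.013,"ax":0,"ay":0,"az":0},{"dx":0.048,"dy":-0.175,"dz":0.013,"ax":0,"ay":0,"az":0}]'
python3 hk.py .262 17 52 -.2 26
python3 - <<'E'
from h import *
from go import *
c=cap("wrist","w5"); b=cap("scene","sc5")
w=c["pixels"][40:310,110:450]; s=b["pixels"][205:330,235:400]
o=np.vstack([cv2.resize(w,(680,540),interpolation=2)]); 
# overlay predicted arm-edge/ring markers for a=.262
def mark(c,o,off,k,a,h,col):
  e,u=eye(a);y=np.array([-u[1],u[0],0]);sl=np.sin(.698)*u+[0,0,np.cos(.698)];t=np.linspace(0,2*np.pi,60)
  P=e+[0,0,h]+np.outer(np.cos(t)*.029,y)+np.outer(np.sin(t)*.025,sl)
  P=np.vstack([P,np.array([HG+[0,0,.037]-r*u+q*y for q in(-.018,.018) for r in np.linspace(.04,.13,40)])])
  for q in (proj(c,P)-off)*k: 
    cv2.circle(o,tuple(int(round(x)) for x in q),1,col,-1)
mark(c,o,np.array([110,40]),2,.262,.017,(0,0,255))
cv2.imwrite("pics/w5b.png",o)
E
```

```text
clock: 8.25
position: [0.6168, 0.0929, 0.0898]
eef_rot: [-3.142, -0.657, -0.202]
contact_force: [-8.1, 3.9, -7.1]
grip_width: 0.0006
tgt [0.6183 0.0918 0.0915]
pos [0.6168 0.0929 0.0898] F [-8.1  3.9 -7.1] t 8.25 w 0.001
shift [ 0.024  0.008 -0.003] turn [ 0.001  0.003 -0.001]
q [ 0.03  0.06  2.12 -0.43  0.34  2.17]
```

View pics/w5b.png

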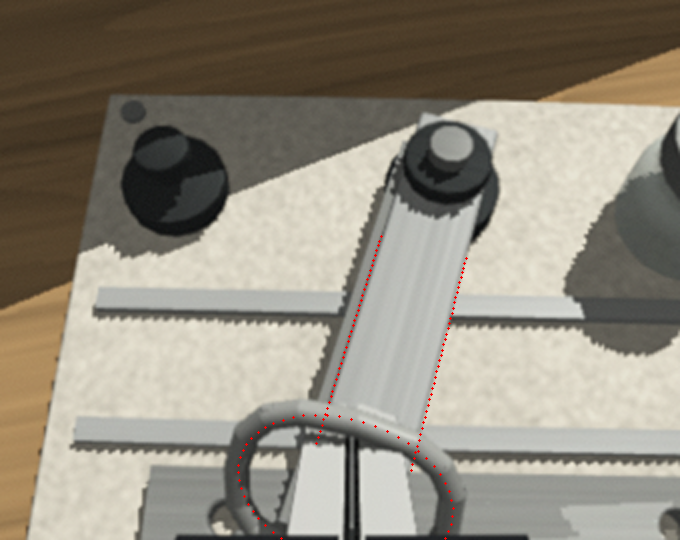

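The overlay for 0.262 rad falls on the ring (wire centres at x=237/455, predicted 238/455) and on the arm edges. So the arm is over the next hole and I'm lowering straight down.

```bash
python3 -m creep '[{"dx":-0.02,"dy":0,"dz":0.026,"ax":0,"ay":0,"az":0},{"dx":-0.04,"dy":0,"dz":0.052,"ax":0,"ay":0,"az":0},{"dx":-0.06,"dy":0,"dz":0.078,"ax":0,"ay":0,"az":0},{"dx":-0.08,"dy":0,"dz":0.104,"ax":0,"ay":0,"az":0}]'
python3 -m creep '[{"dx":-0.02,"dy":0,"dz":0.026,"ax":0,"ay":0,"az":0},{"dx":-0.04,"dy":0,"dz":0.052,"ax":0,"ay":0,"az":0},{"dx":-0.06,"dy":0,"dz":0.065,"ax":0,"ay":0,"az":0},{"dx":-0.06,"dy":0,"dz":0.065,"ax":0,"ay":0,"az":0}]'
python3 hk.py .262 -4 52 -.2 26
python3 - <<'E'
from h import *
from go import *
c=cap("wrist","w6"); b=cap("side","s6")
def mark(c,off,k,sz,a,h):
  x0,y0=off; o=cv2.resize(c["pixels"][y0:y0+sz[1],x0:x0+sz[0]],None,fx=k,fy=k,interpolation=2)
  e,u=eye(a);y=np.array([-u[1],u[0],0]);sl=np.sin(.698)*u+[0,0,np.cos(.698)];t=np.linspace(0,2*np.pi,60)
  P=e+[0,0,h]+np.outer(np.cos(t)*.029,y)+np.outer(np.sin(t)*.025,sl)
  for q in (proj(c,P)-off)*k: cv2.circle(o,tuple(int(round(x)) for x in q),1,(0,0,255),-1)
  return o
o=np.hstack([mark(c,(210,210),3,(130,130),.262,0),mark(b,(190,200),4,(98,98),.262,0)[:390]])
cv2.imwrite("pics/f6.png",o); print(o.shape)
E
```

```text
clock: 8.75
position: [0.6167, 0.0937, 0.0765]
eef_rot: [-3.14, -0.657, -0.202]
contact_force: [-6.4, 4.2, -6.0]
grip_width: 0.0007
clock: 9.15
position: [0.6189, 0.0943, 0.0707]
eef_rot: [-3.138, -0.664, -0.202]
contact_force: [0.0, -0.3, 0.1]
grip_width: 0.0006
tgt [0.6183 0.0918 0.0705]
pos [0.6189 0.0943 0.0707] F [ 0.  -0.3  0.1] t 9.15 w 0.001
shift [-0.002  0.026  0.001] turn [-0.001 -0.    -0.001]
q [ 0.03  0.1   2.12 -0.5   0.3   2.24]
(390, 782, 3)
```

```bash
python3 -m creep '[{"dx":-0.03,"dy":0.026,"dz":0,"ax":0,"ay":0,"az":0},{"dx":-0.04,"dy":0.026,"dz":-0.03,"ax":0,"ay":0,"az":0},{"dx":-0.04,"dy":0.026,"dz":-0.12,"ax":0,"ay":0,"az":0},{"dx":-0.04,"dy":0.026,"dz":-0.22,"ax":0,"ay":0,"az":0},{"dx":-0.04,"dy":0.026,"dz":-0.32,"ax":0,"ay":0,"az":0}]'
python3 -m creep '[{"dx":0,"dy":0,"dz":-0.2,"ax":0,"ay":0,"az":0},{"dx":0,"dy":0,"dz":-0.4,"ax":0,"ay":0,"az":0},{"dx":0,"dy":0,"dz":-0.7,"ax":0,"ay":0,"az":0},{"dx":0,"dy":0,"dz":-1,"ax":0,"ay":0,"az":0},{"dx":0,"dy":0,"dz":-1,"ax":0,"ay":0,"az":0}]'
python3 - <<'E'
from h import *
from go import *
c=cap("wrist","w7"); b=cap("side","s7"); print(robot.sense()["contact_force"].round(1))
def mark(c,off,k,sz,a,h):
  x0,y0=off; o=cv2.resize(c["pixels"][y0:y0+sz[1],x0:x0+sz[0]],None,fx=k,fy=k,interpolation=2)
  e,u=eye(a);y=np.array([-u[1],u[0],0]);sl=np.sin(.698)*u+[0,0,np.cos(.698)];t=np.linspace(0,2*np.pi,40)
  P=e+[0,0,h]+np.outer(np.cos(t)*.029,y)+np.outer(np.sin(t)*.025,sl)
  for q in (proj(c,P)-off)*k: cv2.circle(o,tuple(int(round(x)) for x in q),1,(0,0,255),-1)
  return o
w=eye(.262)[0]; q=proj(c,w)[0]; off=tuple(int(x) for x in np.clip(q-65,0,[430,290])); 
q=proj(b,w)[0]; of2=tuple(int(x) for x in q-49)
o=np.hstack([mark(c,off,3,(130,130),.262,0),mark(b,of2,4,(98,98),.262,0)[:390]])
cv2.imwrite("pics/f7.png",o); print(off,of2,o.shape)
E
```

```text
clock: 9.75
position: [0.5949, 0.0962, 0.0938]
eef_rot: [-3.139, -0.663, -0.202]
contact_force: [0.7, 0.9, -0.1]
grip_width: -0.0
clock: 10.25
position: [0.5352, 0.1092, 0.1773]
eef_rot: [-3.135, -0.671, -0.202]
contact_force: [0.4, 0.3, 0.7]
grip_width: 0.0002
[ 0.1 -0.2 -0.2]
(218, 146) (191, 189) (390, 782, 3)
```

View pics/f7.png

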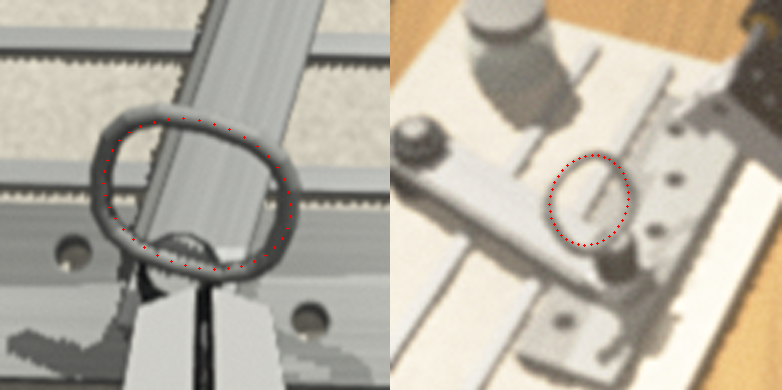

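The side view shows the ring on the overlay drawn for 0.262 rad with the pin at home. A pin still on the plate would sit about 11 px higher. The finger is clear and the force is about zero, so I'm handing in.

```bash
python3 -m creep '[{"dx":0,"dy":0,"dz":-0.2,"ax":0,"ay":0,"az":0},{"dx":0,"dy":0,"dz":-0.2,"ax":0,"ay":0,"az":0},{"dx":0,"dy":0,"dz":-0.2,"ax":0,"ay":0,"az":0}]'; python3 -c "from rig import robot; print(robot.job_done())"
```

```text
clock: 10.65
position: [0.5227, 0.1106, 0.188]
eef_rot: [-3.138, -0.663, -0.202]
contact_force: [-0.1, -0.6, -0.2]
grip_width: 0.0003
the job is handed in; nothing more can be done
None
```

The guide arm is set one hole over to the left, towards the patterns (+0.262 rad), and the pin looks fully home. I handed the job in at about 10.7 s; it reports no verdict.

**First try failed:** with the finger 45° down, the wrist ran into its joint limits as I started to swing. It then pushed along the finger with about 21 N of horizontal force at the wrist, under the 35 N limit. I let the pin back down into its own hole and hooked the ring again deeper and steeper, at 52°. I then lifted it about 16 mm, swung the arm and lowered the pin.

**Last checks:**
- **Pin and arm position:** the ring falls on the outline predicted for 0.262 rad with the pin home, within about 1 mm in the side view. In the wrist view the outline was a few pixels off.
- **Pin in the hole:** while lowering, the finger still carried the spring load at about 4 mm of lift, below the 10 mm of a pin resting on the plate.
- **Robot clear:** the finger is out of the ring and the contact force is about zero.

I did not measure the loose things again. I saw no sign that the robot touched any of them.

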